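Dip the line laser to both marks for the balloon arch

ROBOT

A 6-joint arm with a two-finger parallel gripper is mounted at the origin on the work surface. World frame = base frame: x ahead of the robot, y to its left, z up, the work surface at z = 0. Lengths are in m, angles in rad, forces in N, time in s.
With the tool pointing down it reaches from about 0.3 to 0.775 m from the base axis. Payload 14.6 kg.
Tool frame: the origin (TCP) lies between the finger pads; the fingertips stand bot.tip_extent ahead of it and the grasp point (between the pads) lies 11 mm behind it (bot.tip_extent is the distance from the TCP to the fingertips, in m); z points along the fingers, y is the line along which they close (so a half turn about z gives the same grasp; the last joint's range is limited). The gripper opens to 85 mm and grips with 20 to 120 N. Pads are 22 mm wide; open, the fingers measure 114 mm over their backs; the gripper's body (76 mm by 85 mm) begins 54 mm behind the grasp point. The pads swing forward as they close: fully open they stand 13 mm farther back than shut.
Start: joints at [-1.344, 0.3, 1.521, -0, 1.321, -0.067], TCP at [0.159, -0.526, 0.239] pointing down, gripper open.
Joint ranges: [-3.03, 3.03], [-0.79, 2.21], [0.23, 2.52], [-1.04, 4.18], [0, 3.07], [-2.55, 2.55]. Speed limits (rad/s): [2.22, 2.22, 2.57, 3.14, 3.14, 3.14].

INTERFACE

Orientations are given as a rotation vector (axis times angle).
In Python, from rig import bot, capture, camera_model, cut_out, mark_of gives the robot as it stands. Calls block until the motion is done:
- bot.reach(position, orientation): joint-space move of the TCP to a pose.
- bot.move_l(position, attitude=None, vel=0.15): straight line of the TCP; attitude=None keeps the orientation; vel is the mean speed in m/s.
- bot.movej(angles): joint-space move.
- bot.gripper_to(opening, squeeze=None): opening from 0.0 (shut) to 1.0 (fully open); squeeze is the grip in N (None keeps the last); returns when the fingers have stopped.
- bot.wait(seconds).
- bot.inverse_kinematics(position, orientation): joint angles nearest the present ones, or None.
- capture(name): name is "side" or "top" or "wrist"; returns (picture, depth): 480x640x3 uint8, red, green, blue; 480x640 float32, m along the optical axis (not along the pixel's ray), 0 where there is no reading.
- camera_model(name): a dict with "fx", "fy", "cx", "cy" (pixels), "k1" (the pictures are not rectified: a ray, as slopes to the right and down, at radius r is drawn at 1 + k1 r^2 times it, then the intrinsics apply), "rvec" (rotation vector, rad) and "tvec" (3), from world to camera coordinates, as OpenCV has them; the wrist camera has in their place "mount" (4x4, takes a point from camera to tool coordinates, whose origin is the TCP and whose axes are the flange's). Camera axes: x right, y down, z forward; pixel columns grow to the right and rows downward; lengths in m; the calibration is good to about 2 mm. A picture is of the moment at which its call begins: read the wrist's pose just before it. camera_model takes no time and is no camera call.
A pose or a line that the arm cannot do raises bot.IKError and nothing moves.
- bot.finish_job(): hands the job in; it is judged then, once.
Trained networks look in the newest picture that a camera, given by its name, has taken for a name from the list of things; names that differ only in an ending like _2 or _b are one class to them, and where a whole thing is asked for, a point or a joint stands for the part that bears it (a point fixed in the world has none). Each returns a list of dicts, best first, with "confidence" (0 to 1); they miss things now and then, are a little off and sometimes report something else, mostly with a low value. They report only what shows in the picture. A call takes as long as a camera call.
- cut_out(query, camera): "mask" (480x640 bool, what is visible of it) and "box" ([left, top, width, height] in pixels, round what is visible of it).
- mark_of(query, camera): "pixel" ([column, row] in pixels: a listed point, or the origin of a listed thing).
Readings, each from a call of its own:
- bot.read_t(): time.
- bot.read_qpos(): joint angles.
- bot.read_joint_velocities(): joint speeds.
- bot.read_effort(): joint torques, N m.
- bot.read_ee_pos(): TCP position.
- bot.read_ee_rot(): TCP orientation.
- bot.read_contact_force(): force on the tool from outside, world axes, zero at the start.
- bot.read_wrist_torque(): the same for the moment, N m.
- bot.read_width(): opening from 0.0 (shut) to 1.0 (fully open).
- bot.read_grasp_force(): force on a finger pad.
Only numpy, scipy, OpenCV 4.12 (cv2) and the standard library are available. Lean on these libraries where they do the work, as an engineer would, in place of code of your own. Each camera call takes 0.05 s, during which the arm holds its last target. There are 200 camera calls.

TASK

I am marking the slopes of the two legs of the balloon arch with the line laser, which stands on its spring-levelling mount. Press the yellow corner pad of the tilt plate gently down with a fingertip until its pointer is level with the red line of the rider on its scale, keep it steady there for about a second while I pencil the line, and let it spring fully back up; then do the same with the blue corner pad. Press one corner at a time and not past its mark, and leave the laser, the riders and everything else on the ledge alone.

Things in the scene. Friction and masses are not known exactly. Their poses are not given: they have to be found in the camera images.
- mount: spring-levelling mount: grey T-shaped base 163 x 340 mm, fixed to the ledge; above it an aluminium tilt plate (top at 74 mm) on a pivot ball at (-65, 0, 62) mm under its rear edge and a spring under each front corner. Origin under the middle of the base, on the ledge; x to the front edge with the pads and scales, y to the yellow corner, z up
- yellow_pad (a point): centre of the top of the yellow press pad (disc 30 mm across) on its front corner of the plate, at (65, +65, 78) mm in the mount's frame when up; moves with the plate. The corner gives at about 2.5 N, then 0.35 N more per mm, and bottoms after 25 mm. Pressed on mid-pad, the plate turns about the line from the pivot ball to the other pad, which stays up
- yellow_pointer (a point): tip of the thin red pointer that sticks out sideways from the plate beside the yellow pad, at (65, +145, 70) mm in the mount's frame when the corner is up; it moves down 1.62 mm for each mm that the yellow pad is pressed
- yellow_mark (a point): red line round the black rider (14 x 20 x 14 mm) on the upright white scale strip (18 mm wide, top 94 mm above the ledge) beyond the yellow pointer: the middle of the line, 4 mm beyond the pointer's tip. The rider is set 12 to 32 mm below the pointer's rest height, and slides if knocked
- yellow_tilt (a joint): tilt of the plate (rad) from pressing the yellow corner: 0 when that corner is fully up, growing as it is pressed; 0.22 is bottomed; 0.01 rad is 1.16 mm at the pad
- blue_pad (a point): centre of the top of the blue press pad (disc 30 mm across) on its front corner of the plate, at (65, -65, 78) mm in the mount's frame when up; moves with the plate. The corner gives at about 2.5 N, then 0.35 N more per mm, and bottoms after 25 mm. Pressed on mid-pad, the plate turns about the line from the pivot ball to the other pad, which stays up
- blue_pointer (a point): tip of the thin red pointer that sticks out sideways from the plate beside the blue pad, at (65, -145, 70) mm in the mount's frame when the corner is up; it moves down 1.62 mm for each mm that the blue pad is pressed
- blue_mark (a point): red line round the black rider (14 x 20 x 14 mm) on the upright white scale strip (18 mm wide, top 94 mm above the ledge) beyond the blue pointer: the middle of the line, 4 mm beyond the pointer's tip. The rider is set 12 to 32 mm below the pointer's rest height, and slides if knocked
- blue_tilt (a joint): tilt of the plate (rad) from pressing the blue corner: 0 when that corner is fully up, growing as it is pressed; 0.22 is bottomed; 0.01 rad is 1.16 mm at the pad
- laser: red and black line laser, 90 x 42 x 38 mm, bolted along x on the middle of the plate, its underside 74 mm and its top 112 mm above the ledge when the plate is up; origin at the middle of its underside
- tin: small round steel tin with a lid, 65 mm across, 56 mm tall. Origin under its middle; a bystander
- clip: black metal spring clip lying flat, 95 x 50 x 28 mm, holding a row of white, yellow and orange plastic balloon clips. Origin under its middle; a bystander
- dish: cream ceramic dish, 124 mm across, 34 mm tall. Origin under its middle; a bystander
- cloche: clear glass cloche (bell), 110 mm across, 150 mm tall with its knob. Origin under its middle; a bystander
- tape_roll: blue roll of masking tape lying flat, 100 mm across, 24 mm tall. Origin under its middle; a bystander
- tape_measure: yellow tape measure standing on edge, 62 x 32 x 60 mm. Origin under its middle; a bystander

How it is judged:
By the outcome, as a careful person would: the job done as asked, in the order asked, and still so for the second after the job is handed in, with the robot touching nothing.
It also fails if it takes over 64 s, if anything falls off the work surface, if the arm or the gripper's body presses on something with over 40 N, if the wrist force passes 120 N, or if a joint passes its speed limit or range.

## Working session

There is one attempt and no reset: what is moved stays moved. The work goes in short steps, each a Python script; the robot and the scene stay as the last script left them, time stands still between calls to the robot, and variables do not carry over. Pictures are saved under pics/ and viewed, at most 10 in all, crops included, and the job is handed in when it is done.

```bash
ls; mkdir -p pics
cat > h.py <<'E'
import numpy as np,cv2
from rig import bot,capture,camera_model,cut_out,mark_of
def rays(name,px):
    m=camera_model(name);K=np.array([[m['fx'],0,m['cx']],[0,m['fy'],m['cy']],[0,0,1]])
    n=cv2.undistortPoints(np.array(px,float).reshape(-1,1,2),K,np.array([m['k1'],0,0,0,0])).reshape(-1,2)
    return np.c_[n,np.ones(len(n))]
def cam_T(name):
    m=camera_model(name)
    if 'mount' in m:
        T=np.eye(4);T[:3,:3]=cv2.Rodrigues(np.array(bot.read_ee_rot(),float))[0];T[:3,3]=bot.read_ee_pos()
        return T@np.array(m['mount'])
    R=cv2.Rodrigues(np.array(m['rvec'],float))[0];T=np.eye(4);T[:3,:3]=R.T;T[:3,3]=-R.T@np.array(m['tvec']).ravel();return T
def at_z(name,px,z,T=None):
    T=cam_T(name) if T is None else T
    d=rays(name,px)@T[:3,:3].T;o=T[:3,3];return o+d*((np.asarray(z)-o[2])/d[:,2])[:,None]
def at_depth(name,px,dep,T=None):
    T=cam_T(name) if T is None else T
    return (rays(name,px)*np.asarray(dep)[:,None])@T[:3,:3].T+T[:3,3]
def proj(name,P,T=None):
    T=cam_T(name) if T is None else T
    m=camera_model(name);W=np.linalg.inv(T);K=np.array([[m['fx'],0,m['cx']],[0,m['fy'],m['cy']],[0,0,1]])
    return cv2.projectPoints(np.array(P,float).reshape(-1,3),cv2.Rodrigues(W[:3,:3])[0],W[:3,3],K,np.array([m['k1'],0,0,0,0]))[0].reshape(-1,2)
def save(n,im): cv2.imwrite('pics/'+n+'.png',im[...,::-1])
E
python3 - <<'E'
from h import *
print(bot.tip_extent,bot.read_t())
for c in('top','side'):
    im,d=capture(c);save(c+'0',im)
    T=cam_T(c);print(c,T[:3,3].round(3),T[:3,2].round(2),camera_model(c)['fx'])
    for q,z in(('yellow_pad',.078),('blue_pad',.078),('yellow_pointer',.07),('blue_pointer',.07),('yellow_mark',.05),('blue_mark',.05),('mount',0)):
        for r in mark_of(q,c)[:2]:
            u,v=r['pixel'];print(q,round(r['confidence'],2),np.round([u,v],1),at_z(c,[[u,v]],z).round(4)[0], at_depth(c,[[u,v]],[d[int(v),int(u)]]).round(3)[0])
E
```

```text
pics
0.008 0.0
top [0.445 0.008 1.383] [ 0.06  0.   -1.  ] 519.8584293479819
yellow_pad 0.66 [318.6 196.8] [0.6271 0.0172 0.078 ] [0.627 0.017 0.079]
blue_pad 0.87 [366.5 213.7] [ 0.5835 -0.1035  0.078 ] [ 0.583 -0.103  0.08 ]
yellow_pointer 0.64 [287.9 187.1] [0.6537 0.0954 0.07  ] [0.656 0.096 0.053]
blue_pointer 0.73 [400.9 217.7] [ 0.5737 -0.1916  0.07  ] [ 0.581 -0.202  0.   ]
yellow_mark 0.45 [288.  188.2] [0.654  0.0964 0.05  ] [0.65  0.095 0.076]
blue_mark 0.49 [396.7 218.6] [ 0.5734 -0.1838  0.05  ] [ 0.575 -0.187  0.028]
mount 0.85 [334.7 231.3] [ 0.545  -0.0247  0.    ] [ 0.537 -0.022  0.113]
side [0.049 0.575 1.042] [ 0.41 -0.48 -0.78] 511.47833817850426
yellow_pad 0.96 [287.8 238. ] [0.6183 0.0237 0.078 ] [0.618 0.024 0.078]
yellow_pad 0.17 [322.9 260.4] [0.5089 0.0224 0.078 ] [0.51  0.021 0.076]
blue_pad 0.36 [278.2 304.5] [0.5087 0.1782 0.078 ] [0.524 0.165 0.047]
blue_pad 0.36 [390.  240.9] [ 0.4201 -0.1253  0.078 ] [ 0.444 -0.17   0.017]
yellow_pointer 0.95 [254.4 252.7] [0.655  0.1037 0.07  ] [0.651 0.106 0.076]
yellow_pointer 0.67 [170.  386.6] [0.5507 0.4534 0.07  ] [0.539 0.456 0.093]
blue_pointer 0.75 [355.  204.1] [ 0.5632 -0.1753  0.07  ] [ 0.57  -0.185  0.058]
blue_pointer 0.67 [237.7 444.3] [0.3659 0.4469 0.07  ] [0.387 0.439 0.006]
yellow_mark 0.49 [256.5 260.4] [0.6471 0.1077 0.05  ] [0.646 0.109 0.052]
blue_mark 0.41 [357.1 206.4] [ 0.5645 -0.1876  0.05  ] [ 0.562 -0.184  0.055]
mount 0.88 [323.7 258.5] [ 0.5483 -0.0283  0.    ] [0.513 0.014 0.073]
mount 0.21 [169.9 385.6] [0.5887 0.4433 0.    ] [0.539 0.456 0.096]
```

Run:
```python
import cv2
t=cv2.imread('pics/top0.png')[120:330,220:460];s=cv2.imread('pics/side0.png')[150:360,200:440]
cv2.imwrite('pics/c0.png',cv2.resize(cv2.hconcat([t,s]),(800,350),interpolation=cv2.INTER_CUBIC))
```

```text
(no output)
```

View pics/c0.png

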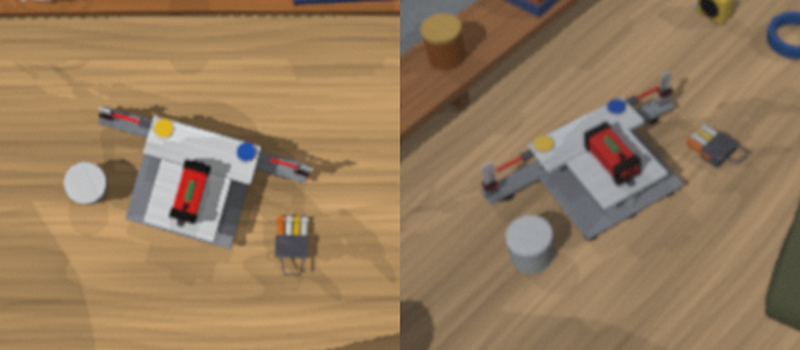

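View pics/side0.png

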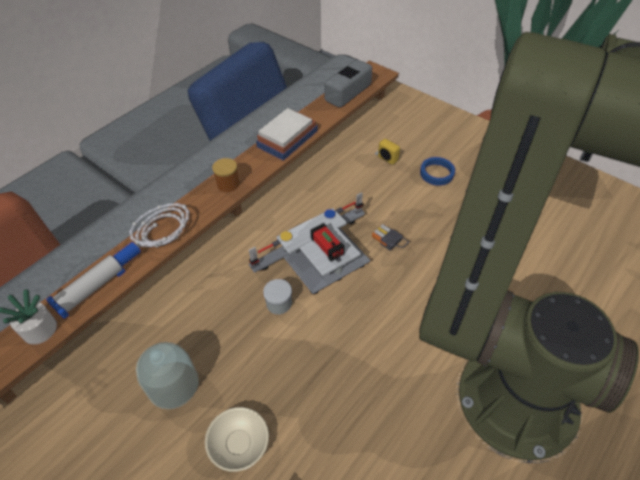

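Run:
```python
from h import *
m=camera_model('wrist');print(np.array(m['mount']).round(3),m['fx'],m['k1'])
print(cv2.Rodrigues(np.array(bot.read_ee_rot(),float))[0].round(2))
M=np.array(m['mount'])
xd=np.array([.954,-.2976,0]);yd=np.array([.2976,.954,0]);mid=np.array([.6028,-.0417,0])
for s in(1,-1):
  P=mid+s*.146*yd+[0,0,.06]
  for el in(30,40,50):
   for daz in (-20,0,20):
    for sg in(1,-1):
     for dist in(.2,.25):
      a=np.arctan2(P[1],P[0])+np.radians(daz);e=np.radians(el)
      z=np.array([np.cos(a)*np.cos(e),np.sin(a)*np.cos(e),-np.sin(e)])
      x=sg*np.cross([0,0,1],z);x/=np.linalg.norm(x);y=np.cross(z,x)
      for k in (0,1):
        Rc=np.c_[x,y,z] if not k else np.c_[y,-x,z]
        Tc=np.eye(4);Tc[:3,:3]=Rc;Tc[:3,3]=P-dist*z
        Tt=Tc@np.linalg.inv(M)
        q=bot.inverse_kinematics(Tt[:3,3],cv2.Rodrigues(Tt[:3,:3])[0].ravel())
        if q is not None: print(s,el,daz,sg,k,dist,Tt[:3,3].round(3),Tt[:3,2].round(2),np.round(q,2))
```

```text
[[-0.    -0.956 -0.292  0.075]
 [ 1.    -0.    -0.     0.   ]
 [ 0.    -0.292  0.956 -0.135]
 [ 0.     0.     0.     1.   ]] 431.325565119796 -0.045056751658042245
[[ 0.96  0.29  0.  ]
 [ 0.29 -0.96  0.  ]
 [ 0.   -0.   -1.  ]]
1 30 -20 -1 0 0.2 [0.589 0.109 0.057] [ 0.96 -0.19 -0.22] [ 0.31  0.71  2.08  3.73  1.04 -1.77]
1 30 -20 -1 0 0.25 [0.547 0.118 0.082] [ 0.96 -0.19 -0.22] [ 0.37  0.61  2.18  3.79  1.05 -1.79]
1 30 0 1 0 0.2 [0.62  0.093 0.112] [ 0.67  0.1  -0.73] [ 0.07  0.38  1.92  0.54  0.11 -2.17]
1 30 0 1 1 0.2 [0.609 0.06  0.084] [ 0.78  0.41 -0.48] [-0.18  0.51  2.03  2.08  0.67 -2.38]
1 30 0 1 0 0.25 [0.577 0.087 0.137] [ 0.67  0.1  -0.73] [ 0.06  0.25  2.02  0.48  0.13 -2.11]
1 30 0 1 1 0.25 [0.566 0.053 0.109] [ 0.78  0.41 -0.48] [-0.21  0.39  2.14  2.03  0.68 -2.35]
1 30 0 -1 0 0.2 [0.589 0.089 0.057] [ 0.96  0.15 -0.22] [ 0.05  0.69  2.15  3.03  1.04 -1.54]
1 30 0 -1 1 0.2 [0.6   0.123 0.085] [ 0.86 -0.17 -0.48] [ 0.3   0.51  2.03  3.98  0.59 -0.67]
1 30 0 -1 0 0.25 [0.546 0.083 0.082] [ 0.96  0.15 -0.22] [ 0.04  0.58  2.28  3.02  1.06 -1.53]
1 30 0 -1 1 0.25 [0.55
[... 8883 characters left out ...]
  -1.46]
-1 50 0 -1 0 0.25 [ 0.476 -0.154  0.115] [ 0.8  -0.26 -0.54] [-0.43  0.19  2.35  2.88  0.41 -1.4 ]
-1 50 20 1 0 0.2 [ 0.552 -0.181  0.118] [ 0.39  0.01 -0.92] [-0.46  0.35  1.81  0.31  0.64 -2.28]
-1 50 20 1 1 0.2 [ 0.529 -0.214  0.097] [ 0.6   0.31 -0.73] [-0.72  0.44  1.88  1.04  0.82 -1.61]
-1 50 20 1 0 0.25 [ 0.52  -0.183  0.156] [ 0.39  0.01 -0.92] [-0.49  0.23  1.86  0.3   0.72 -2.29]
-1 50 20 1 1 0.25 [ 0.497 -0.215  0.136] [ 0.6   0.31 -0.73] [-0.77  0.32  1.93  0.98  0.89 -1.56]
-1 50 20 -1 0 0.2 [ 0.504 -0.183  0.077] [ 0.84  0.03 -0.54] [-0.66  0.4   2.21  2.05  0.65 -1.  ]
-1 50 20 -1 0 0.25 [ 0.471 -0.184  0.115] [ 0.84  0.03 -0.54] [-0.72  0.25  2.27  1.87  0.65 -0.85]
```

```bash
cat >> h.py <<'E'
th=np.arctan2(-.2976,.954); O=np.array([.5408,-.0224,0])
def frame():
    try: return np.load('mf.npy')
    except Exception: return np.r_[O[:2],th]
def M2W(p):
    x,y,t=frame();c,s=np.cos(t),np.sin(t);p=np.atleast_2d(np.array(p,float))
    return np.c_[x+c*p[:,0]-s*p[:,1],y+s*p[:,0]+c*p[:,1],p[:,2]]
def pose(C,tilt,yaw=0):  # C: contact point in world
    t=frame()[2]+yaw;h=np.array([np.cos(t),np.sin(t),0]);u=np.array([0,0,1.])
    z=h*np.sin(tilt)-u*np.cos(tilt);x=-h*np.cos(tilt)-u*np.sin(tilt);R=np.c_[x,np.cross(z,x),z]
    return C-.008*z-.011*x,cv2.Rodrigues(R)[0].ravel()
E
python3 - <<'E'
from h import *
C=M2W([65,65,78+60] if 0 else [.065,.065,.138])[0]
p,r=pose(C,np.radians(27));print(p,r,bot.inverse_kinematics(p,r))
bot.gripper_to(0.0);bot.reach(p,r)
C=M2W([.065,.065,.098])[0];p,r=pose(C,np.radians(27));bot.move_l(p,r,.1)
print(bot.read_t(),bot.read_contact_force(),bot.read_ee_pos()-p)
T=cam_T('wrist');im,d=capture('wrist');save('w1',im);np.savez('w1',im=im,d=d,T=T)
print(proj('wrist',M2W([[.065,.065,.078],[.065,.145,.07],[.065,.149,.05]]),T))
for q in('yellow_pad','yellow_pointer','yellow_mark'):print(q,[(round(r['confidence'],2),np.round(r['pixel'],1)) for r in mark_of(q,'wrist')[:2]])
E
```

```text
[0.62809693 0.018457   0.15012195] [ 0.40276047  2.64357666 -0.09669423] [ 0.02636812  0.37720794  1.70442637 -0.25289519  0.62588768 -1.06926292]
4.675 [-0.36537144 -0.19580021  0.64270789] [ 0.00018687 -0.00012012  0.00021115]
[[322.21655765 255.01892927]
 [517.23613331 240.98236198]
 [511.46685276 209.92618757]]
yellow_pad [(0.58, array([324. , 265.5]))]
yellow_pointer [(0.68, array([518.2, 249.3]))]
yellow_mark [(0.6, array([509.6, 219.5]))]
```

View pics/w1.png

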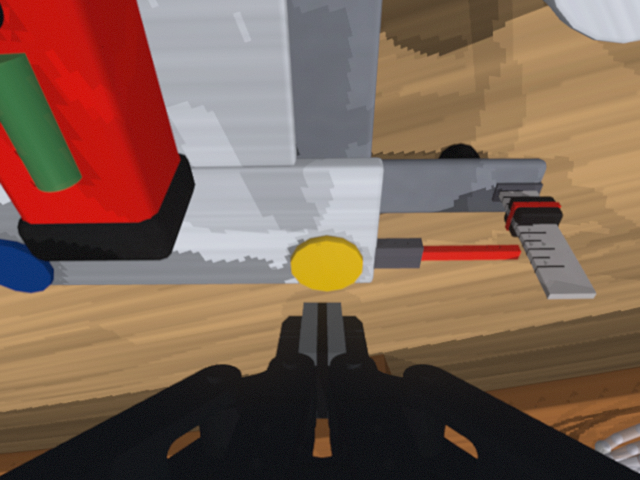

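Run:
```python
from h import *
f=np.load('w1.npz');im,d,T=f['im'],f['d'],f['T']
save('w1c',cv2.resize(im[170:320,455:605],(750,750)[:2],interpolation=cv2.INTER_CUBIC)[:600])
print('edge pred',proj('wrist',M2W([[.065,.065,.098],[.065,.065,.078]]),T))
hsv=cv2.cvtColor(im,cv2.COLOR_RGB2HSV);m=cv2.inRange(hsv,(18,120,100),(35,255,255));m[:,:280]=0;m[:, 380:]=0;m[:200]=0;m[300:]=0
c=cv2.findContours(m,0,1)[0];c=max(c,key=len);e=cv2.fitEllipse(c);print('pad',e)
print('pad pts depth',at_depth('wrist',[e[0]],[d[int(e[0][1]),int(e[0][0])]],T), 'tip', [at_depth('wrist',[[u,v]],[d[v,u]],T).round(4)[0] for u,v in((312,306),(333,306),(312,312),(333,312))])
P=M2W([.065,.065,.098]);print(P)
for u in (440,480,510,518):print(u,at_depth('wrist',[[u,252]],[d[252,u]],T))
for v in range(196,236,2):print(v,im[v,520],d[v,520].round(4),im[v,509],d[v,509].round(4))
```

```text
edge pred [[322.2540539  294.61050019]
 [322.21655765 255.01892927]]
pad ((326.35223388671875, 263.82427978515625), (55.40940475463867, 72.00968933105469), 89.26945495605469)
pad pts depth [[0.62634739 0.0207246  0.07914253]] tip [array([0.6189, 0.0176, 0.105 ]), array([0.6211, 0.0245, 0.1049]), array([0.617 , 0.0183, 0.1091]), array([0.6188, 0.0251, 0.1093])]
[[0.62220768 0.02029415 0.098     ]]
440 [[0.63992164 0.06520206 0.07281696]]
480 [[0.6448115  0.08096765 0.07286099]]
510 [[0.64936909 0.09310595 0.07214116]]
518 [[0.64966    0.09612083 0.07276511]]
196 [65 63 62] 0.1937 [67 64 66] 0.2019
198 [24 23 21] 0.1929 [86 82 83] 0.2022
200 [28 28 28] 0.1923 [83 79 79] 0.2019
202 [121  24  23] 0.1917 [55 52 53] 0.1959
204 [147  26  22] 0.0 [24 21 16] 0.1956
206 [140  29  22] 0.1894 [26 26 22] 0.1949
208 [31 29 25] 0.1869 [37 34 32] 0.1962
210 [28 26 25] 0.187 [67 60 61] 0.1957
212 [32 25 26] 0.186 [79 52 50] 0.1954
214 [31 29 26] 0.1851 [96 38 35] 0.1956
216 [34 29 29] 0.1866 [108  25  21] 0.1955
218 [33 32 29] 0.187 [112  28  24] 0.1957
220 [34 28 27] 0.1869 [112  27  22] 0.1963
222 [33 29 30] 0.1863 [109  27  21] 0.195
224 [37 32 33] 0.1879 [96 25 22] 0.1957
226 [118 112 114] 0.1876 [68 27 23] 0.1958
228 [134 128 130] 0.187 [47 28 26] 0.1966
230 [131 128 129] 0.1874 [81 55 40] 0.197
232 [87 82 83] 0.1837 [148 118  82] 0.2655
234 [85 81 80] 0.1845 [170 136  94] 0.2668
```

View pics/w1c.png

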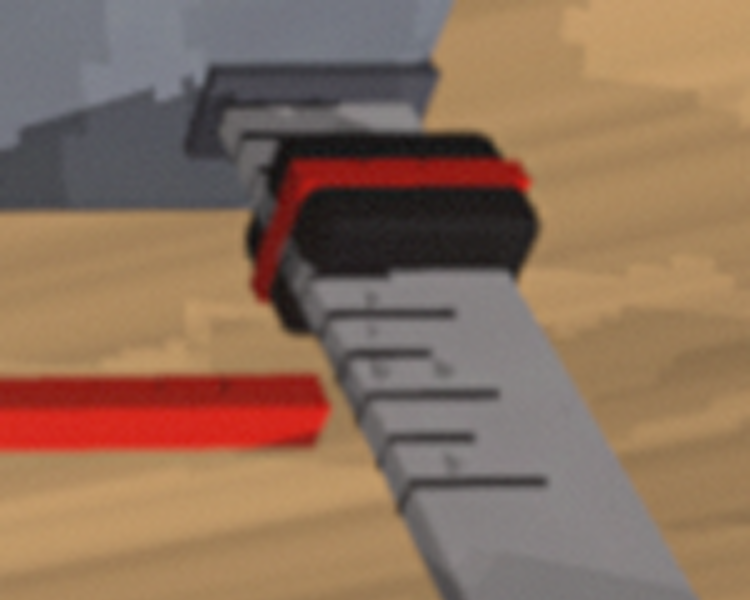

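```bash
cat >> h.py <<'E'
def meas(T,pad,ptr,mk,side):
    """pad,ptr,mk pixels; fits frame (theta from file), returns heights in mount frame"""
    t=frame()[2]
def height(T,px,x0):
    """intersect pixel ray with vertical plane mount-x = x0; returns mount coords"""
    fx,fy,t=frame();c,s=np.cos(t),np.sin(t);A=np.array([[c,s,0],[-s,c,0],[0,0,1]])
    o=A@(T[:3,3]-[fx,fy,0]);dd=(A@T[:3,:3]@rays('wrist',[px])[0]);return o+dd*(x0-o[0])/dd[0]
E
python3 - <<'E'
from h import *
f=np.load('w1.npz');T=f['T']
pad=at_z('wrist',[[326.35,263.8]],.078,T)[0];pt=at_z('wrist',[[519.4,252.4]],.07,T)[0]
v=pt-pad;print(pad,pt,np.hypot(*v[:2]))
t=np.arctan2(-v[0],v[1]);print('theta',t,frame()[2])
c,s=np.cos(t),np.sin(t);o=pad[:2]-[c*.065-s*.065,s*.065+c*.065];print(o)
np.save('mf.npy',np.r_[o,t])
for px in((519.4,252.4),(510.6,216.4),(514,203),(507.4,229.6)):print(px,height(T,px,.065).round(4))
# descend
def F(n=3): return np.mean([bot.read_contact_force() for _ in range(n)],0)
Y=M2W([0,.0018,0])[0]-M2W([0,0,0])[0]
p,r=np.array(bot.read_ee_pos()),bot.read_ee_rot()
f0=F();p=p+Y;p[2]-=.010;bot.move_l(p,r,.05);print(bot.read_t(),F()-f0)
for i in range(20):
    p[2]-=.001;bot.move_l(p,r,.02);df=F()-f0;print(i,p[2].round(4),df.round(2))
    if df[2]>1.5:break
print(bot.read_t())
T=cam_T('wrist');im,d=capture('wrist');save('w2',im);np.savez('w2',im=im,d=d,T=T,p=p,f0=f0)
E
```

```text
[0.6274915  0.02038463 0.078     ] [0.65326726 0.0975859  0.07      ] 0.0813905791510154
theta -0.3222400473431911 -0.3023834357522408
[ 0.54525217 -0.02068473]
(519.4, 252.4) [0.065  0.1464 0.07  ]
(510.6, 216.4) [0.065  0.1501 0.0465]
(514, 203) [0.065  0.155  0.0365]
(507.4, 229.6) [0.065  0.1457 0.0557]
5.2167 [-0.82414641 -1.36984057 -0.99617696]
0 0.0999 [ 0.63 -0.7  -0.31]
1 0.0989 [-0.21 -0.81 -0.72]
2 0.0979 [ 0.33 -0.84 -1.27]
3 0.0969 [-0.25 -1.34 -0.76]
4 0.0959 [ 0.85  0.1  -0.94]
5 0.0949 [ 0.11 -0.22 -0.87]
6 0.0939 [ 0.27 -0.96 -1.12]
7 0.0929 [-0.32 -0.63 -0.91]
8 0.0919 [-0.71  0.19 -0.57]
9 0.0909 [ 0.61 -0.05 -1.58]
10 0.0899 [-0.12  0.2  -0.19]
11 0.0889 [ 0.87 -0.54 -1.15]
12 0.0879 [-0.53 -0.61 -0.68]
13 0.0869 [ 0.25 -0.41 -0.4 ]
14 0.0859 [-0.67 -0.23  0.2 ]
15 0.0849 [ 0.81 -0.2   1.16]
16 0.0839 [ 1.86 -0.33  1.85]
9.4667
```

View pics/w2.png

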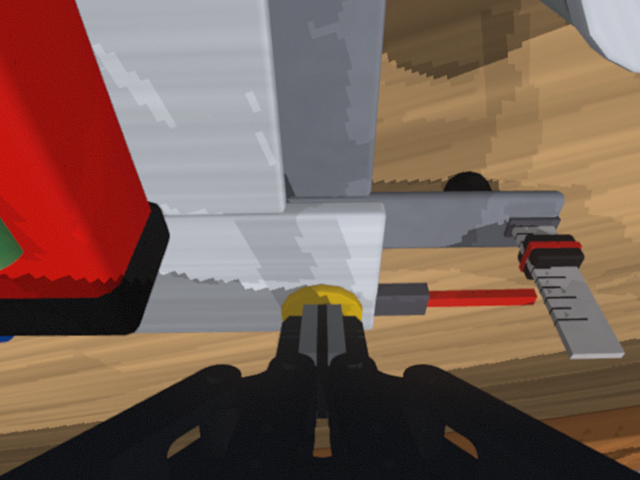

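```bash
cat >> h.py <<'E'
def look(im,T,side=1,y=.1455,dbg=False):
    """pointer tip and inner-face mark pixels by colour, -> heights"""
    R,G,B=[im[...,i].astype(int) for i in range(3)]
    red=((R>55)&(R>2.2*G)&(R>2.2*B)).astype(np.uint8)
    q=proj('wrist',M2W([[.065,side*.149,z] for z in(.080,.030)]+[[.065,side*.105,z] for z in(.075,.03)]),T)
    lo=q.min(0)-[12,18];hi=q.max(0)+[45,25]
    if side<0: lo[0]-=45
    roi=np.zeros_like(red);a,b=np.clip(lo,0,[639,479]).astype(int),np.clip(hi,0,[639,479]).astype(int)
    roi[a[1]:b[1],a[0]:b[0]]=1;red&=roi
    n,l,st,ce=cv2.connectedComponentsWithStats(red)
    k=[i for i in range(1,n) if st[i,4]>25]
    inner=lambda i: st[i,0] if side>0 else -(st[i,0]+st[i,2])
    k.sort(key=inner);bar=l==k[0]; v,u=np.nonzero(bar);su=side*u;e=su>=su.max()-6
    tip=np.array([side*su.max(),v[e].mean()])
    v,u=np.nonzero(np.isin(l,k[1:])&(l>0));c=R[v,u]
    if dbg: print('comps',[st[i].tolist() for i in k],np.percentile(c,[5,25,50,75,95]))
    return tip,(u,v,c),height(T,tip,.065)
E
python3 - <<'E'
from h import *
for n in('w1','w2'):
    f=np.load(n+'.npz');im,T=f['im'],f['T'];tip,(u,v,c),h=look(im,T,dbg=True)
    print(n,tip,h.round(4));
    ui,vi=u.astype(float),v
    s=c<126;print('inner px',u[s].mean(),v[s].mean(),v[s].min(),v[s].max(), height(T,(u[s].mean(),v[s].mean()),.065).round(4),'pred',proj('wrist',M2W([[.065,.1501,.0465]]),T))
p,r=np.array(bot.read_ee_pos()),bot.read_ee_rot()
X=M2W([1,0,0])[0]-M2W([0,0,0])[0]
p[2]+=.004;bot.move_l(p,r,.04);p=p+.005*X;bot.move_l(p,r,.04)
p[2]=.0855-.011;bot.move_l(p,r,.02);bot.wait(.2)
T=cam_T('wrist');im,d=capture('wrist');save('w3',im);np.savez('w3',im=im,d=d,T=T)
tip,(u,v,c),h=look(im,T,dbg=True);s=c<126
print(tip,h.round(4),'mark',height(T,(u[s].mean(),v[s].mean()),.065).round(4),(u[s].mean(),v[s].mean()))
print(bot.read_ee_pos(),bot.read_contact_force(),bot.read_t())
E
```

```text
comps [[421, 245, 100, 16, 1375], [506, 201, 55, 29, 431]] [ 66.   91.5 125.  145.  150. ]
w1 [520.         251.41025641] [0.065  0.1469 0.0694]
inner px 521.4212962962963 210.15740740740742 201 229 [0.065  0.1568 0.0418] pred [[510.54927946 216.37093855]]
comps [[427, 289, 110, 18, 1673], [520, 241, 62, 30, 513]] [ 72.6 107.  131.  144.  152. ]
w2 [536.         296.01265823] [0.065  0.147  0.0675]
inner px 536.9958677685951 251.0702479338843 241 270 [0.065  0.1562 0.0431] pred [[525.62683699 256.72166202]]Traceback (most recent call last):
  File "<stdin>", line 12, in <module>
  File "h.py", line 57, in look
    if dbg: print('comps',[st[i].tolist() for i in k],np.percentile(c,[5,25,50,75,95]))
                                                      ~~~~~~~~~~~~~^^^^^^^^^^^^^^^^^^^
    return _quantile_unchecked(
        a, q, axis, out, overwrite_input, method, keepdims, weights)
    return _ureduce(a,
                    func=_quantile_ureduce_func,
    ...<5 lines>...
                    overwrite_input=overwrite_input,
                    method=method)
    r = func(a, **kwargs)
    result = _quantile(arr,
                       quantiles=q,
    ...<2 lines>...
                       out=out,
                       weights=wgt)
    previous = arr[previous_indexes]
               ~~~^^^^^^^^^^^^^^^^^^
IndexError: index 0 is out of bounds for axis 0 with size 0
```

View pics/w3.png

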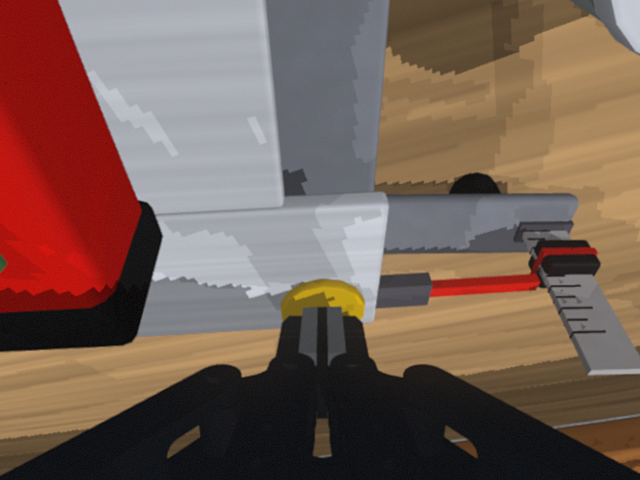

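Run:
```python
from h import *
im,_=capture('wrist');T=cam_T('wrist');np.savez('w3',im=im,T=T)
save('w3c',cv2.resize(im[225:300,505:605],(800,600),interpolation=cv2.INTER_CUBIC))
print(bot.read_ee_pos(),bot.read_contact_force(),bot.read_t())
print(proj('wrist',M2W([[.065,.1501,.0465],[.065,.1464,.07],[.065,.1464,.0465]]),T))
```

```text
[0.63441539 0.01874316 0.07498001] [0.53061141 0.71507074 5.05328852] 11.1667
[[537.37609234 263.36934313]
 [550.61072343 311.57124222]
 [528.22871721 263.26584326]]
```

View pics/w3c.png

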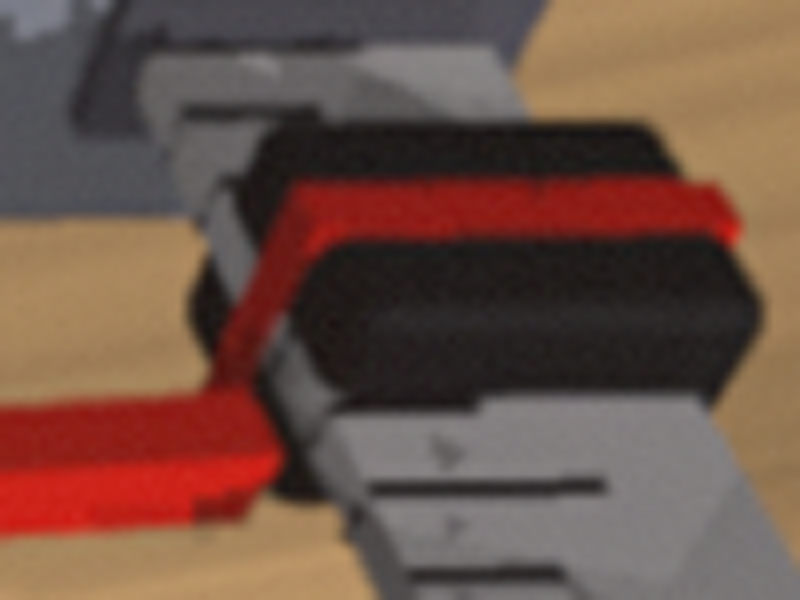

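```bash
cat >> h.py <<'E'
from scipy.optimize import brentq
def barz(im,T,side=1,ytip=.1464):
    R,G,B=[im[...,i].astype(int) for i in range(3)]
    red=((R>90)&(R>2.2*G)&(R>2.2*B)).astype(np.uint8)
    a=proj('wrist',M2W([[.065,side*.112,.07],[.065,side*.1464,.07]]),T)
    u0,u1=(int(a[0,0]),int(a[1,0])-16) if side>0 else (int(a[1,0])+16,int(a[0,0]))
    a=proj('wrist',M2W([[.065,side*ytip,z] for z in(.035,.075)]),T)[:,1];r0,r1=int(a.min())-8,int(a.max())+25
    U,V=[],[]
    for u in range(max(u0,0),min(u1,640)):
        v=np.nonzero(red[r0:r1,u])[0]+r0
        if len(v)<6: continue
        run=max(np.split(v,np.nonzero(np.diff(v)>1)[0]+1),key=len)
        U.append(u);V.append((run[0]+run[-1])/2)
    U,V=np.array(U),np.array(V);k=np.abs(V-np.median(V))<15;c=np.polyfit(U[k],V[k],1)
    c=np.polyfit(U[k][np.abs(np.polyval(c,U[k])-V[k])<1.5],V[k][np.abs(np.polyval(c,U[k])-V[k])<1.5],1)
    def g(z): u,v=proj('wrist',M2W([[.065,side*ytip,z]]),T)[0];return v-np.polyval(c,u)
    z=brentq(g,.03,.085);return z,proj('wrist',M2W([[.065,side*ytip,z]]),T)[0],len(U)
E
python3 - <<'E'
from h import *
for n in('w1','w2','w3'):
    f=np.load(n+'.npz');print(n,barz(f['im'],f['T']))
p,r=np.array(bot.read_ee_pos()),bot.read_ee_rot()
p[2]-=.0035;bot.move_l(p,r,.02);bot.wait(.15)
T=cam_T('wrist');im,d=capture('wrist');save('w4',im);np.savez('w4',im=im,T=T)
print(barz(im,T),proj('wrist',M2W([[.065,.1501,.0465]]),T),bot.read_ee_pos(),bot.read_contact_force(),bot.read_t())
E
```

```text
w1 (0.06975048929995496, array([519.22885686, 251.98118835]), 65)
w2 (0.06785310628728344, array([534.90997855, 296.73932467]), 73)
w3 (0.05588805272829352, array([536.66239243, 281.39392362]), 79)
(0.0513581378105813, array([535.37529017, 278.56496169]), 81) [[540.2486932  269.19684203]] [0.63460589 0.01880523 0.07171361] [-1.86004377  0.25150183  6.81486641] 11.6667
```

Run:
```python
from h import *
f=np.load('w1.npz');T=f['T'];C=lambda u,v:(455+u/5,170+v/5)
for n,px,x in(('rider bottom',C(400,135),.058),('rider line',C(400,173),.058),('rider top',C(400,268),.058),('t1',C(390,315),.0635),('t2',C(390,353),.0635),('t3',C(430,393),.0635),('t5',C(480,483),.0635),('striptop',(547,298),.0635),('striptopR',(594,293),.0635),('foot',C(320,105),.0635),('inner corner',C(292,175),.058),('inner far',C(262,298),.072)):print(n,height(T,px,x).round(4))
print(T[:3,3],T[:3,2])
```

```text
rider bottom [0.058  0.1612 0.0407]
rider line [0.058  0.1592 0.0463]
rider top [0.058  0.1544 0.0594]
t1 [0.0635 0.1556 0.0593]
t2 [0.0635 0.1538 0.0642]
t3 [0.0635 0.1555 0.0691]
t5 [0.0635 0.1559 0.0794]
striptop [0.0635 0.148  0.0957]
striptopR [0.0635 0.1677 0.0931]
foot [0.0635 0.1595 0.0289]
inner corner [0.058  0.149  0.0469]
inner far [0.072  0.1504 0.0478]
[0.50687861 0.05613894 0.19702379] [ 0.66271562 -0.20694138 -0.71971055]
```

Run:
```python
from h import *
r=bot.read_ee_rot();p=np.array(bot.read_ee_pos());zt=.0468
for i in range(3):
    T=cam_T('wrist');im,d=capture('wrist');z,tip,n=barz(im,T);print(z,tip,proj('wrist',M2W([[.065,.149,zt]]),T),p[2],bot.read_t())
    e=z-zt
    if abs(e)<.0004:break
    p[2]-=np.clip(e/1.62*(.85 if i==0 else .95),-.001,.003);bot.move_l(p,r,.02);bot.wait(.2)
T=cam_T('wrist');im,d=capture('wrist');save('w5',cv2.resize(im[225:315,490:610],(800,600),interpolation=cv2.INTER_CUBIC));np.savez('w5',im=im,T=T)
print(barz(im,T),bot.read_contact_force(),bot.read_t())
```

```text
0.05136295944961868 [535.32786925 278.5631183 ] [[537.71931579 269.73002037]] 0.07171361350096392 11.7167
0.048566071484937044 [534.66781915 277.05229795] [[539.64441787 273.64731871]] 0.06931946811073189 12.225
0.047113371173909145 [534.2776118  276.18599105] [[540.60493459 275.63057287]] 0.06828380890660214 12.725
(0.04708843514032697, array([534.22962088, 276.1792941 ]), 78) [-1.79246998  0.27911997  7.38131617] 12.775
```

View pics/w5.png

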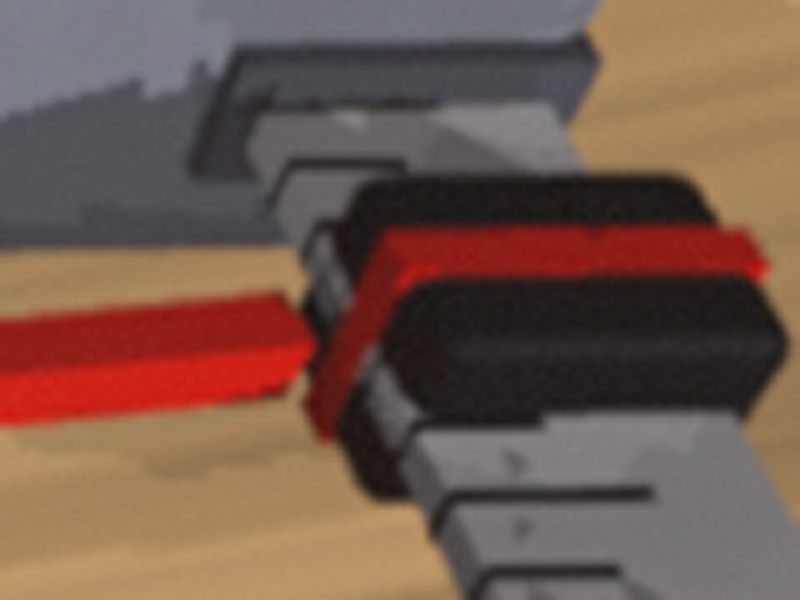

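Run:
```python
from h import *
r=bot.read_ee_rot();p=np.array(bot.read_ee_pos())
p[2]-=.0002;bot.move_l(p,r,.02);bot.wait(1.3)
T=cam_T('wrist');im,d=capture('wrist');print(barz(im,T))
pp=np.array(bot.read_ee_pos());off=pp-M2W([.065,.065,.078])[0];print('off',off)
q=pp.copy();q[2]=.0715;bot.move_l(q,r,.02);q[2]=.095;bot.move_l(q,r,.04);bot.wait(.3)
T=cam_T('wrist');im,d=capture('wrist');print('up',barz(im,T),bot.read_t())
q[2]=.165;bot.move_l(q,r,.15)
b=M2W([.065,-.065,.078])[0];print('blue',b);q[:2]=b[:2]+off[:2];bot.move_l(q,r,.15)
q[2]=.106;bot.move_l(q,r,.1);bot.wait(.1)
np.save('off.npy',off)
T=cam_T('wrist');im,d=capture('wrist');save('b1',im);np.savez('b1',im=im,d=d,T=T)
print(proj('wrist',M2W([[.065,-.065,.078],[.065,-.145,.07],[.065,-.149,.047]]),T))
hsv=cv2.cvtColor(im,cv2.COLOR_RGB2HSV);m=cv2.inRange(hsv,(105,120,60),(130,255,255));c=max(cv2.findContours(m,0,1)[0],key=len);print('pad',cv2.fitEllipse(c))
for k in('blue_pointer','blue_mark'):print(k,[(round(x['confidence'],2),np.round(x['pixel'],1)) for x in mark_of(k,'wrist')[:2]])
print(bot.read_t(),bot.read_contact_force())
```

```text
(0.047108146116774566, array([534.22774876, 276.21226619]), 80)
off [ 0.00726493 -0.00155057 -0.00949526]
up (0.06979839488829302, array([531.02238245, 269.30469493]), 72) 15.7667
blue [ 0.58632153 -0.10292407  0.078     ]
[[319.9325867  258.67003907]
 [119.55012463 241.45110854]
 [127.99604663 204.83628476]]
pad ((319.9211120605469, 265.4356384277344), (54.24846267700195, 73.66187286376953), 90.21484375)
blue_pointer [(0.63, array([125.9, 259.1]))]
blue_mark [(0.88, array([133.3, 223.5]))]
18.3917 [ 0.8728695  -0.48132458  0.82008872]
```

View pics/b1.png

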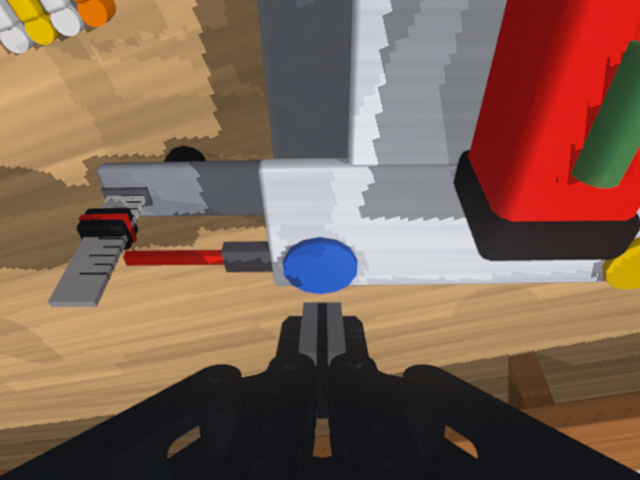

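Run:
```python
from h import *
f=np.load('b1.npz');im,T=f['im'],f['T']
save('b1c',cv2.resize(im[200:275,65:165],(800,600),interpolation=cv2.INTER_CUBIC))
w=np.load('w1.npz')['T']
W=np.array([at_z('wrist',[[326.35,263.8]],.078,w)[0],at_z('wrist',[[519.4,252.4]],.07,w)[0],at_z('wrist',[[319.9,265.4]],.078,T)[0],at_z('wrist',[[125,257]],.07,T)[0]])[:,:2]
M=np.array([[65,65],[65,145],[65,-65],[65,-145]])/1e3
a,b=W-W.mean(0),M-M.mean(0);t=np.arctan2((b[:,0]*a[:,1]-b[:,1]*a[:,0]).sum(),(a*b).sum())
c,s=np.cos(t),np.sin(t);o=W.mean(0)-np.array([[c,-s],[s,c]])@M.mean(0);print(t,o,W)
np.save('mf.npy',np.r_[o,t]);print((W-M2W(np.c_[M,[0]*4])[:,:2])*1e3)
```

```text
-0.29185707528321947 [ 0.54775241 -0.02334571] [[ 0.6274915   0.02038463]
 [ 0.65326726  0.0975859 ]
 [ 0.58994211 -0.10407699]
 [ 0.56931369 -0.18208651]]
[[-1.21467027  0.18164178]
 [ 1.54258236  0.76602195]
 [-1.35899921  0.22247928]
 [ 1.03108712 -1.17014302]]
```

View pics/b1c.png

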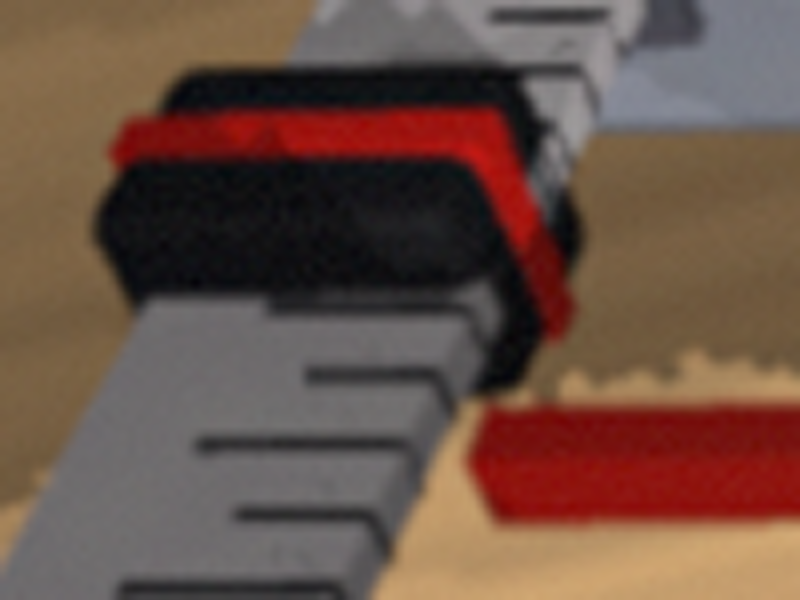

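Run:
```python
from h import *
f=np.load('b1.npz');im,T=f['im'],f['T'];C=lambda u,v:(65+u/8,200+v/8)
m=frame();tip=C(480,462);w=at_z('wrist',[tip],.07,T)[0];e=w-M2W([.065,-.145,.07])[0];print('e',e)
X=np.array([np.cos(m[2]),np.sin(m[2])]);m[:2]+=X*(e[:2]@X);np.save('mf.npy',m)
yt=height(T,tip,.065);print('tip',yt)
for px,x in((C(495,130),.058),(C(528,231),.065),(C(560,330),.072),(C(400,135),.058),(C(200,140),.058)):print(px,height(T,px,x).round(4))
print(barz(im,T,-1,-yt[1]))
```

```text
e [ 0.00141494 -0.0014406   0.        ]
tip [ 0.065      -0.14597256  0.07      ]
(126.875, 216.25) [ 0.058  -0.1488  0.0518]
(131.0, 228.875) [ 0.065  -0.1491  0.0522]
(135.0, 241.25) [ 0.072  -0.1493  0.0528]
(115.0, 216.875) [ 0.058  -0.154   0.0521]
(90.0, 217.5) [ 0.058  -0.1651  0.0523]
(0.0699582850723892, array([125.03231249, 257.67743967]), 67)
```

Run:
```python
from h import *
import h
h.frame=lambda:np.array([.54525217,-.02068473,-.32224])
def rows(im,T,side,ys,lo,hi):
    R,G,B=[im[...,i].astype(int) for i in range(3)];red=(R>90)&(R>2.2*G)&(R>2.2*B);out=[]
    for u in ys:
        v=np.nonzero(red[lo:hi,u])[0]+lo;run=max(np.split(v,np.nonzero(np.diff(v)>1)[0]+1),key=len);out.append(h.height(T,(u,(run[0]+run[-1])/2),.065))
    return np.array(out)
for n in('w1','w2','w3','w4','w5'):
    f=np.load(n+'.npz');T=f['T'];a=rows(f['im'],T,1,range(440,510,5),230,320);c=np.polyfit(a[:,1],a[:,2],1);print(n,c[0].round(4),np.polyval(c,.145).round(4),'single-corner pred slope',-(.0698-np.polyval(c,.145))/.188*.894)
```

```text
w1 -0.0309 0.0698 single-corner pred slope -0.00014753981086420396
w2 -0.0317 0.0679 single-corner pred slope -0.00921669506922965
w3 -0.0948 0.056 single-corner pred slope -0.06560937958720442
w4 -0.1138 0.0516 single-corner pred slope -0.08636562094581714
w5 -0.1346 0.0473 single-corner pred slope -0.10696676926390215
```

Run:
```python
from h import *
zt=.0524;r=bot.read_ee_rot();p=np.array(bot.read_ee_pos());yt=.146
p[2]=.088;bot.move_l(p,r,.05);p[2]=.078;bot.move_l(p,r,.02);bot.wait(.2)
for i in range(7):
    T=cam_T('wrist');im,d=capture('wrist');z,tip,n=barz(im,T,-1,yt);print(round(z,5),tip,n,p[2].round(4),bot.read_contact_force().round(1),bot.read_t())
    e=z-zt
    if abs(e)<.0003:break
    p[2]-=np.clip(e/1.62*.85,-.001,.003);bot.move_l(p,r,.02);bot.wait(.2)
save('b2',cv2.resize(im[225:315,30:150],(800,600),interpolation=cv2.INTER_CUBIC));np.savez('b2',im=im,T=T)
# mark check in this view: inner line pixels, right of the rider's back face
R,G,B=[im[...,k].astype(int) for k in range(3)];red=(R>90)&(R>2.2*G)&(R>2.2*B)
q=proj('wrist',M2W([[x,-.149,.0522] for x in(.058,.065,.072)]),T);print(q)
for (u,v) in q: 
    v=int(round(v));print(v,np.nonzero(red[v,40:int(u)+12])[0]+40)
```

```text
0.06077 [109.06852218 293.70913188] 76 0.078 [ 3.7 -2.7  5.3] 19.8
0.05662 [110.02515303 291.33118881] 77 0.075 [ 3.  -3.3  6.8] 20.35
0.05372 [110.7106917  289.70407726] 78 0.0728 [ 1.7 -3.   7.3] 20.8583
0.05276 [110.92118572 289.07607684] 79 0.0721 [ 2.9 -3.7  6.2] 21.3583
0.05263 [110.8913765  289.09856816] 79 0.0719 [ 2.  -2.9  6.9] 21.8583
[[ 96.97678491 276.27358452]
 [103.71394117 288.27129971]
 [110.08809431 299.58444228]]
276 [44 45 46 47 48 49 50 51 52 53 54 55 56 57 58 59 60 61 62 63 64 65 66 67
 68 69 70 71 72 73 74 75 76 77 78 79 80 81 82 83 84 85 86 87 88 89 90 91
 92 93 94 95 96 97 98]
288 [100 101 102 103 104 105 109 110 111 112 113 114]
300 [107 108]
```

Run:
```python
from h import *
for n in('b1','b2'):
    f=np.load(n+'.npz');im,T=f['im'],f['T']
    R,G,B=[im[...,k].astype(int) for k in range(3)];red=(R>70)&(R>2*G)&(R>2*B)
    q=proj('wrist',M2W([[.058,-.149,.0522],[.058,-.160,.0522],[.072,-.149,.0522]]),T)
    u=int(q[1,0]);v=np.nonzero(red[:,u])[0];v=v[abs(v-q[1,1])<12];print(n,'back line',u,v.min(),v.max(),'pred',q[1], 'z',height(T,(u,v.mean()),.058))
    print('far end pred',q[2],[(r,np.nonzero(red[r,60:int(q[2,0])+6])[0]+60) for r in range(int(q[2,1])-6,int(q[2,1])+6)])
```

```text
b1 back line 101 214 219 pred [101.39628061 217.20886916] z [ 0.058      -0.16035477  0.05172237]
far end pred [136.08665778 240.2790123 ] [(234, array([131, 132, 133, 134, 135])), (235, array([131, 132, 133, 134, 135])), (236, array([132, 133, 134, 135])), (237, array([132, 133, 134, 135, 136])), (238, array([133, 134, 135, 136])), (239, array([133, 134, 135, 136])), (240, array([133, 134, 135])), (241, array([133, 134, 135])), (242, array([133, 134])), (243, array([], dtype=int64)), (244, array([], dtype=int64)), (245, array([], dtype=int64))]
b2 back line 68 273 279 pred [ 68.70089904 276.391287  ] z [ 0.058      -0.16035862  0.0520015 ]
far end pred [110.08809431 299.58444228] [(293, array([103, 104, 105, 106, 107, 108, 109, 110, 111, 112, 113, 114, 115])), (294, array([103, 104, 105, 106, 107, 108, 109, 110, 111, 112, 113, 114, 115])), (295, array([103, 104, 105, 106, 107, 108, 109, 110, 111, 112, 113, 114, 115])), (296, array([104, 105, 106, 107, 108, 109, 110, 111, 112, 113, 114, 115])), (297, array([105, 106, 107, 108, 109, 110])), (298, array([105, 106, 107, 108, 109])), (299, array([106, 107, 108, 109])), (300, array([106, 107, 108])), (301, array([106, 107, 108])), (302, array([107])), (303, array([], dtype=int64)), (304, array([], dtype=int64))]
```

Run:
```python
from h import *
r=bot.read_ee_rot();p=np.array(bot.read_ee_pos())
p[2]-=.0002;bot.move_l(p,r,.02);bot.wait(1.3)
T=cam_T('wrist');im,_=capture('wrist');print(barz(im,T,-1,.146))
p[2]+=.003;bot.move_l(p,r,.02);p[2]=.106;bot.move_l(p,r,.04);bot.wait(.3)
T=cam_T('wrist');im,_=capture('wrist');print('up',barz(im,T,-1,.146))
p[2]=.2;bot.move_l(p,r,.15);bot.wait(.5);print(bot.read_t(),bot.read_contact_force())
print(bot.finish_job())
```

```text
(0.05282071583721868, array([110.64004291, 289.00889468]), 79)
up (0.07000696263319639, array([124.29460077, 259.26178694]), 66)
26.3 [-0.1772464   0.2809604  -0.63095473]
the job is handed in; nothing more can be done
None
```

I pressed the yellow corner and then the blue one, and held each about 1.3 s with its pointer within an estimated 0.6 mm of the rider's line, on the high side. The camera showed both pointers back at rest height, and I handed the job in at about 26 s with the arm clear of everything.

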